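# Hang the recipe card on the towel bar and hold the clip open over its fold

### The job

Hang the folded recipe card astride the bar of the tea-towel stand, clear of the uprights, and let go of it. Then squeeze the spring clip wide open to take it off the drainer's rim and, still squeezing, lower its gaping jaws over the middle of the card's fold, one jaw on each side and their tips reaching below the bar, touching neither card nor stand. Finish holding it open right there, without letting it close (I want to straighten the card before it bites), and leave the other things on the shelf where they are.

Things in the scene. Friction and masses are not known exactly. Their poses are not given: they have to be found in the camera images.
- card: Stiff laminated recipe card (about 70 g, cream, orange band, picture), folded to stand like a narrow tent, fold uppermost: 110 mm long along the fold (y axis), 90 mm high (z up), board 2.5 mm thick. The leaves slope out 7 degrees each: across x it is 16 mm wide outside at the fold, 22 mm 25 mm below it, 38 mm at the feet. Origin: centre between the feet, at the underside. Both faces alike.
- card_fold (a point): Middle of the card's fold, on its top surface, 90 mm above the card's origin. The fold is a flat strip, 16 mm wide outside, 11 mm inside.
- towel_stand: Steel tea-towel stand, fixed: base plate 70 x 320 x 12 mm, two upright rods 10 mm thick, 290 mm apart along its y axis, carrying one horizontal bar. Origin: centre of the underside of the base; z up.
- bar_mid (a point): Middle of the bar's axis, 190 mm above the shelf. The bar is round, 8 mm in diameter, and runs along the stand's y axis, 280 mm clear between the uprights, with nothing above it. A card hanging on it has its fold's top 6.5 mm above this axis.
- drainer: Black plastic dish drainer, fixed, 260 mm (x) by 340 mm (y), rim 100 mm high, slatted walls 4 mm thick. Origin: centre of its underside; z up. Its front wall is the -x one; the clip sits on the top edge of that wall. Two saucers stand in its slots, reaching 158 mm high.
- clip: Blue spring clip (about 50 g, 24 mm wide along y), clipped upright on the drainer's front rim, handles up, jaws down. Origin: axis of its hinge pin (along y), about 36 mm above the rim; z up to the handles; levers part along x. Handles end 52 mm above the pin; at rest they splay 20 degrees each to 62 mm over the outsides at their tops; fully squeezed they are parallel, 22 mm over the outsides.
- lever_a (a joint): Turn of the clip's +x lever about the pin, rad: 0 jaws shut, 0.04 on the drainer's wall, 0.36 fully squeezed (stop). Squeezing the handles together opens the jaws; the spring asks about 5 N at the handle tops at rest, 10 N fully squeezed. The gape between the tips is about 0.114 m x sin(angle): 40 mm at the stop.
- lever_b (a joint): The same for the lever on the -x side; the two levers always open by the same angle.
- tip_a (a point): Tip of lever_a's jaw, on its gripping face, middle of its width: 57 mm below the pin when shut, 53 mm when fully open. Shut on the wall, the tips reach 21 mm below the rim.
- tip_b (a point): Tip of lever_b's jaw, on its gripping face. Open jaws: the inside hollow widens from 13 mm at the pin to 40 mm at the tips.
- clamp_jar: Bystander: glass jar with clamp lid, 96 mm across, 160 mm high. Origin: centre of the underside.
- tea_glass: Bystander: small tea glass, 64 mm across, 85 mm high. Origin: centre of the underside.
- oil_tin: Bystander: yellow round tin, 72 mm across, 150 mm high. Origin: centre of the underside.
- colander: Bystander: steel colander, 230 mm across (290 mm over its two handles), 107 mm high. Origin: centre of the underside.
- ice_tray: Bystander: stainless ice cube tray 110 x 270 mm, 35 mm high (52 mm with its lever). Origin: centre of the underside.
- saucer_1: Bystander: white porcelain saucer, 140 mm across, standing on edge in the drainer. Origin: its centre.
- saucer_2: Bystander: a second one like it, in another slot. Origin: its centre.
Mind the look-alikes: they are no part of the job. Leave any purple look-alike of the clip alone. Several things look just like the card: the one meant starts farthest from the robot's base.

How it is judged:
By the outcome, as a careful person would: the job done as asked, in the order asked, and still so for the second after the job is handed in, while the arm keeps its last pose, push and grip.
It also fails if it takes over 64 s, if anything falls off the work surface, if the arm or the gripper's body presses on something with over 40 N, if the wrist force passes 120 N, or if a joint passes its speed limit or range.

### The arm

A 7-joint arm with a two-finger parallel gripper is mounted at the origin on the work surface. World frame = base frame: x ahead of the robot, y to its left, z up, the work surface at z = 0. Lengths are in m, angles in degrees, forces in N, time in s.
With the tool pointing down it reaches from about 0.425 to 0.875 m from the base axis. Payload 4.7 kg.
Tool frame: the origin (TCP) lies between the finger pads; the fingertips stand 8 mm ahead of it and the grasp point (between the pads) lies 11 mm behind it (env.tip_extent is the distance from the TCP to the fingertips, in m); z points along the fingers, y is the line along which they close (so a half turn about z gives the same grasp; the last joint's range is limited). The gripper opens to 87 mm and grips with 3 to 60 N. Pads are 19 mm wide; open, the fingers measure 117 mm over their backs; the gripper's body (75 mm by 190 mm) begins 51 mm behind the grasp point.
Start: joints at [67.729, 18.392, -4.016, 83.108, 1.295, 78.541, -3.26], TCP at [0.255, -0.598, 0.231] pointing down, gripper open.
Joint ranges: [-163.93, 163.93], [-17.29, 119.83], [-79.2, 71.16], [3.27, 140.29], [-89.18, 269.18], [5.43, 117.66], [-154.24, 154.24]. Speed limits (degrees/s): [147.25, 147.25, 180, 180, 180, 180, 180].

### API

Orientations are given as [roll, pitch, yaw] about the fixed x, y, z axes, in that order (R = Rz(yaw) Ry(pitch) Rx(roll)).
In Python, from cell import sensors, vision, workorder, env gives the robot as it stands.
- The arm moves only by the tool drive_tool, never from a script. Its argument "moves" is a list of rows, each an object of numbers: "x", "y", "z": the shift along the tool's x, y, z in mm; "rx", "ry", "rz": the turn, a rotation vector about the tool's x, y, z in rad; "fingers": the closure, from -1 (fully open) to 1 (shut). In form: [{"x": .., "y": .., "z": .., "rx": .., "ry": .., "rz": .., "fingers": ..}, ...]. A call has 1 to 20 rows; each row is the pose to reach, as a shift and turn from the pose commanded when the call began, along the tool's axes at that moment; what a row does not reach only later rows make up. A row lasts 1/8 s, in which the tool goes at most 62.5 mm and 10.7 degrees, less where a joint would pass 70% of its speed; a pose out of reach is approached as far as the arm can. A call with a gripper value outside its range is refused whole. The fingers move at their own pace and stop on an object; "force" is the grip in N (left out, the last holds). Time passes only in rows, so rows that repeat a pose let the fingers close. It gives the time, the measured TCP pose, the force, the opening and the grip force at its end, in the units of the state.
- sensors.get_obs(): the state, without advancing time (a new reading comes with each control period).
- vision.read_camera(name): name is "scene" or "top"; returns a dict with "image" (384x512x3 uint8, red, green, blue), "fx", "fy", "cx", "cy" (pixels), "R" (3x3) and "t" (3): a world point X has camera coordinates R X + t. Camera axes: x right, y down, z forward; pixel columns grow to the right and rows downward; lengths in m; the calibration is good to about 2 mm. A picture is of the moment at which its call begins. There is no depth.
- workorder.sign_off(): hands the job in; it is judged then, once.
The state is a dict: "time_s": time; "qpos": joint angles; "joint_velocities": joint speeds; "effort": joint torques, N m; "tool_pos": TCP position; "tool_rot": TCP orientation; "force": force on the tool from outside, world axes, zero at the start; "wrist_torque": the same for the moment, N m; "grip_width": finger opening in m; "grasp_force": force on a finger pad.
Only numpy, scipy, OpenCV 4.12 (cv2) and the standard library are available. Lean on these libraries where they do the work, as an engineer would, in place of code of your own. Each camera call takes 0.05 s, during which the arm holds its last target. There are 200 camera calls.

## Working session

There is one attempt and no reset: what is moved stays moved. The work goes in short steps, Python scripts to look and compute and a tool call to move; the robot and the scene stay as the last step left them, time stands still between calls to the robot, and variables do not carry over. Pictures are saved under pics/ and viewed, at most 10 in all, crops included, and the job is handed in when it is done.

Besides the shell and the picture viewer there is one more tool, called after "Emit:" as a command line: name --argument value ..., lists and objects as JSON in quotes. drive_tool: Moves the arm, as the interface text tells. Its arguments: {"type":"object","properties":{"moves":{"type":"array"},"force":{"type":"number"}},"required":["moves"]}

```bash
mkdir -p pics; ls
cat > h.py <<'E'
import numpy as np, cv2
from cell import sensors, vision, workorder, env
def cam(n): return vision.read_camera(n)
def save(c,f,box=None,s=1):
    im=c["image"][:,:,::-1]
    if box: im=im[box[1]:box[3],box[0]:box[2]]
    cv2.imwrite("pics/"+f,cv2.resize(im,None,fx=s,fy=s,interpolation=cv2.INTER_CUBIC))
def ray(c,u,v):
    R=np.array(c["R"]);t=np.array(c["t"])
    d=R.T@np.array([(u-c["cx"])/c["fx"],(v-c["cy"])/c["fy"],1]);return -R.T@t,d/np.linalg.norm(d)
def onz(c,u,v,z):
    o,d=ray(c,u,v);return o+d*(z-o[2])/d[2]
def tri(c1,p1,c2,p2):
    o1,d1=ray(c1,*p1);o2,d2=ray(c2,*p2)
    s=np.linalg.lstsq(np.c_[d1,-d2],o2-o1,rcond=None)[0]
    a=o1+d1*s[0];b=o2+d2*s[1];return (a+b)/2,np.linalg.norm(a-b)
def proj(c,X):
    p=np.array(c["R"])@np.array(X)+np.array(c["t"]);return c["fx"]*p[0]/p[2]+c["cx"],c["fy"]*p[1]/p[2]+c["cy"]
E
python3 - <<'E'
from h import *
for n in("scene","top"):
    c=cam(n); save(c,n+"0.png",None,1.5); print(n,c["fx"],c["cx"],c["cy"],ray(c,256,192)); np.save(n+"0.npy",c,allow_pickle=True)
o=sensors.get_obs(); print(o)
E
```

```text
pics
scene 480.25576135039637 256.69504948293815 191.56211551799242 (array([ 1.49297083, -0.58620021,  1.40169109]), array([-0.562032  ,  0.36268026, -0.74335931]))
top 357.0128939518117 257.69521227580833 188.2936079261153 (array([0.39858825, 0.03387075, 1.39941477]), array([ 0.09396592,  0.01311747, -0.99548899]))
{'time_s': 0.1, 'qpos': array([67.72660384, 18.43650571, -4.01385166, 83.16776283,  1.29584595,
       78.54113264, -3.26097251]), 'joint_velocities': array([ 0.03138725, -0.14734164,  0.02463913, -0.16290987, -0.00578621,
       -0.04346226,  0.00414486]), 'effort': array([-8.39272270e-04, -4.92575490e+01, -4.06215470e-01, -3.13399994e+01,
       -6.41113752e-02,  3.94773111e-02,  1.21692628e-04]), 'tool_pos': array([ 0.25456809, -0.59755214,  0.22955277]), 'tool_rot': array([-1.79899871e+02,  6.80579340e-03,  2.30805957e+01]), 'force': array([-1.12099486,  0.15376839, -0.34478791]), 'wrist_torque': array([-0.01963978,  0.03133446, -0.0423812 ]), 'grasp_force': 0.0, 'grip_width': 0.08694601279562607}
```

View pics/scene0.png

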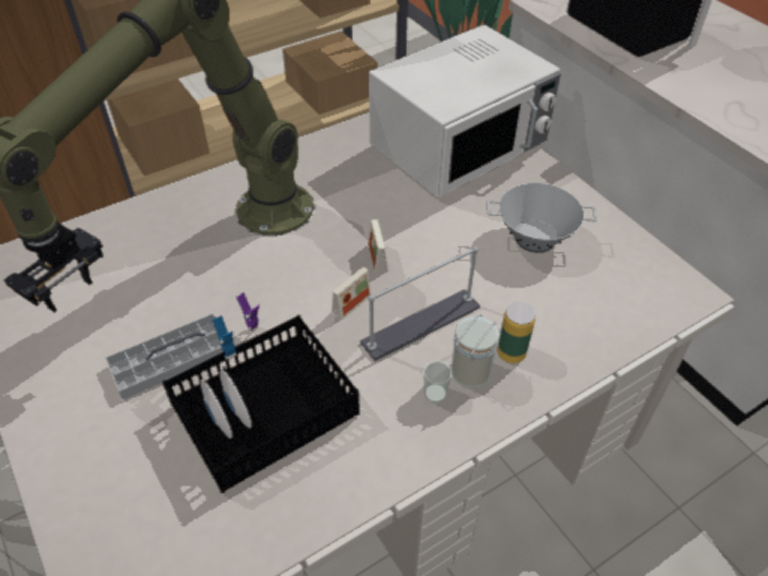

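View pics/top0.png

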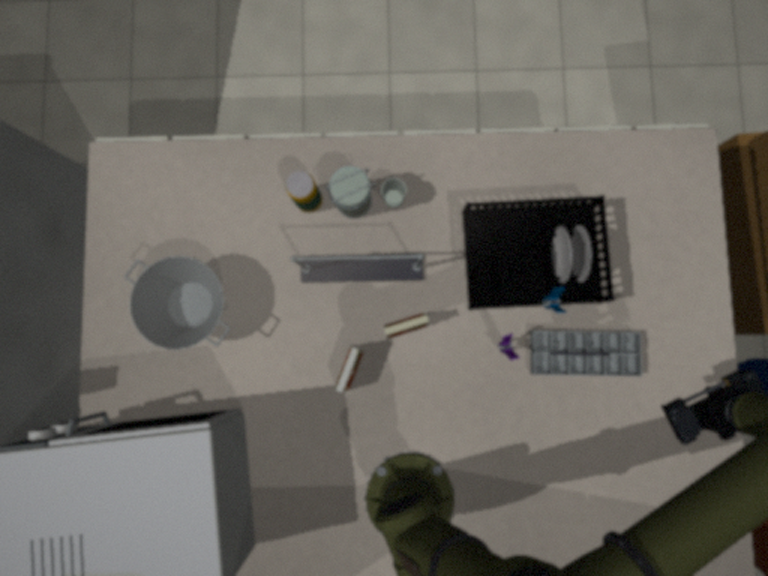

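Scene picture: blue clip at (224,337)/1.5, purple one at (248,310); cards at (351,292) and (376,243); stand bar from (371,297) to (474,252). In the top picture: cards at (407,325) and (348,368), stand at (362,265), clip at (555,298), purple at (508,346), base at (410,490). Card candidates are the (407,325) card, about 165 px from the base, and the (348,368) card, about 137 px away, so I choose the first. Clip candidates are blue and purple: blue, on the rim.

Run:
```python
from h import *
s=np.load("scene0.npy",allow_pickle=True).item();t=np.load("top0.npy",allow_pickle=True).item()
a=t["image"][155:265,185:305];b=s["image"][140:250,205:325]
a2=t["image"][180:245,325:395];b2=s["image"][190:255,130:200]
f=lambda i,k:cv2.resize(i,None,fx=k,fy=k,interpolation=cv2.INTER_CUBIC)
up=np.hstack([f(a,3.3),f(b,3.3)]);dn=np.hstack([f(a2,3.3),f(b2,3.3)])
dn=np.hstack([dn,np.zeros((dn.shape[0],up.shape[1]-dn.shape[1],3),np.uint8)])
cv2.imwrite("pics/crop1.png",np.vstack([up,dn])[:,:,::-1]); print(up.shape,dn.shape)
def blob(c,lo,hi):
    h=cv2.cvtColor(c["image"],cv2.COLOR_RGB2HSV);m=cv2.inRange(h,lo,hi)
    n,l,st,ce=cv2.connectedComponentsWithStats(m)
    return [(st[i].tolist(),ce[i].round(1).tolist()) for i in range(1,n) if st[i][4]>8]
for c in(s,t):
    print("blue",blob(c,(95,120,60),(112,255,255)));print("purple",blob(c,(125,90,50),(150,255,255)))
    print("cream",blob(c,(15,25,170),(35,120,255)))
```

```text
(363, 792, 3) (214, 792, 3)
blue [([142, 211, 15, 26, 171], [149.3, 224.1])]
purple [([159, 196, 13, 23, 128], [165.4, 207.3])]
cream [([217, 0, 46, 17, 146], [242.8, 6.7]), ([173, 48, 17, 11, 97], [181.3, 53.0]), ([131, 63, 15, 10, 98], [138.3, 67.6]), ([214, 69, 32, 13, 93], [229.9, 75.1]), ([354, 211, 4, 6, 10], [355.8, 213.2])]
blue [([364, 196, 9, 4, 24], [368.5, 197.9]), ([367, 202, 6, 3, 16], [369.5, 203.1])]
purple [([334, 224, 6, 7, 28], [336.9, 226.9]), ([336, 232, 8, 7, 35], [339.6, 234.9])]
cream []
```

View pics/crop1.png

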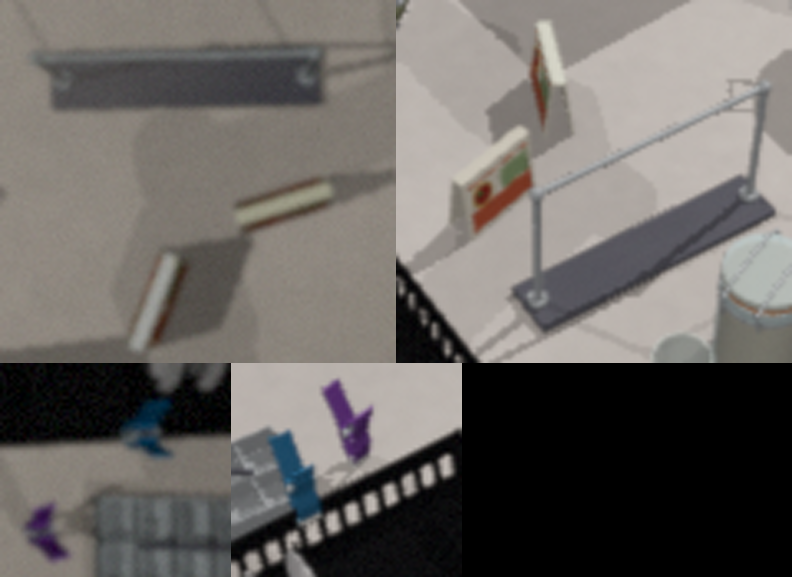

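The crop confirms it: card A (cream fold, orange band) at top crop (285,203), farther from the base than the other one. Bar ends at top crop (35,57)–(322,52) and scene crop (142,192)–(367,90). The blue clip has one handle on each side of the rim; the purple one stands on the shelf.

Run:
```python
from h import *
np.set_printoptions(precision=4,suppress=True)
s=np.load("scene0.npy",allow_pickle=True).item();t=np.load("top0.npy",allow_pickle=True).item()
T=lambda u,v:(185+u/3.3-.35,155+v/3.3-.35); S=lambda u,v:(205+u/3.3-.35,140+v/3.3-.35)
T2=lambda u,v:(325+u/3.3-.35,180+v/3.3-.35); S2=lambda u,v:(130+u/3.3-.35,190+v/3.3-.35)
print("bar -y",tri(t,T(322,52),s,S(142,192)));print("bar +y",tri(t,T(35,57),s,S(367,90)))
for n,p in(("-y",T(322,52)),("+y",T(35,57))):print(n,onz(t,*p,.19))
print("scene",onz(s,*S(142,192),.19),onz(s,*S(367,90),.19))
# card fold strip in top: bright and yellowish within region
im=t["image"].astype(int)
roi=np.zeros(im.shape[:2],bool);roi[205:232,252:292]=1
m=(im[:,:,1]>150)&roi
print(im[216,268:276].tolist(),im[228,275])
g=t["image"][:,:,1].astype(float)
m=roi&(g>g[roi].mean()+1.2*g[roi].std())
n,l,st,ce=cv2.connectedComponentsWithStats(m.astype(np.uint8));k=1+st[1:,4].argmax();print(st[k],ce[k])
ys,xs=np.where(l==k);r=cv2.minAreaRect(np.c_[xs,ys].astype(np.float32));print(r)
b=cv2.boxPoints(r)
print(np.array([onz(t,*p,.09) for p in b]),onz(t,*r[0],.09))
# scene fold mid
print("fold tri",tri(t,r[0],s,S((458+528)/2-396,(180+130)/2)))
# two fold ends
print("fold end -y",tri(t,T(332,190),s,S(457-396,182)),"+y",tri(t,T(237,217),s,S(523-396,130)))
# clip
print("clip -xhandle top",tri(t,T2(168,453-363),s,S2(282-231,434-363)),"+x", tri(t,T2(168,403-363),s,S2(305-231,468-363)))
```

```text
bar -y (array([ 0.5861, -0.038 ,  0.1947]), np.float64(0.007018660166353529))
bar +y (array([0.5859, 0.2557, 0.1852]), np.float64(0.004199881416276974))
-y [ 0.585  -0.0414  0.19  ]
+y [0.5863 0.2567 0.19  ]
scene [ 0.5842 -0.0328  0.19  ] [0.5889 0.2503 0.19  ]
[[149, 146, 128], [154, 153, 132], [154, 153, 134], [152, 150, 130], [155, 154, 134], [154, 154, 133], [152, 149, 130], [142, 140, 121]] [142 136 127]
[257 212  28  10  67] [269.9552 216.3284]
((270.4026794433594, 216.18377685546875), (2.499730348587036, 28.452808380126953), 72.89727020263672)
[[ 0.4224  0.0515  0.09  ]
 [ 0.4509 -0.0487  0.09  ]
 [ 0.4421 -0.0511  0.09  ]
 [ 0.4137  0.049   0.09  ]] [0.4323 0.0002 0.09  ]
fold tri (array([0.4325, 0.0004, 0.0868]), np.float64(0.0005862069447057653))
fold end -y (array([ 0.446 , -0.0543,  0.0865]), np.float64(0.0009668044166069163)) +y (array([0.4175, 0.0506, 0.0862]), np.float64(0.0019784295926834946))
clip -xhandle top (array([ 0.4548, -0.3498,  0.1918]), np.float64(0.005380045680803559)) +x (array([ 0.5068, -0.3502,  0.1938]), np.float64(0.00914469184485749))
```

```bash
cat >> h.py <<'E'
from scipy.spatial.transform import Rotation as Ro
def go(x,y,z,yaw,o=None):
    o=o or sensors.get_obs()
    R=Ro.from_euler("xyz",o["tool_rot"],degrees=True)
    d=R.inv().apply(np.array([x,y,z])-o["tool_pos"])*1000
    w=(R.inv()*Ro.from_euler("xyz",[180,0,yaw],degrees=True)).as_rotvec()
    print("shift mm",d.round(1),"rot",w.round(3))
E
python3 - <<'E'
from h import *
np.set_printoptions(precision=4,suppress=True)
go(.45,-.2,.26,90);go(.4323,.0,.18,105.9)
t=np.load("top0.npy",allow_pickle=True).item()
T=lambda u,v:(185+u/3.3-.35,155+v/3.3-.35);T2=lambda u,v:(325+u/3.3-.35,180+v/3.3-.35)
# drainer front top edge: dark/bright transition per column
g=cv2.cvtColor(t["image"],cv2.COLOR_RGB2GRAY)
P=[]
for u in list(range(318,360,3))+list(range(380,402,3)):
    col=g[190:215,u].astype(float);i=np.where(col<75)[0]
    if len(i):
        k=i.max(); P.append((u,190+k+(75-col[k])/(col[k+1]-col[k]) if k<24 else 214))
P=np.array(P);print(P.T.round(1))
W=np.array([onz(t,u,v,.1)[:2] for u,v in P]);f=np.polyfit(W[:,1],W[:,0],1);print("wall x=f(y)",f,"at y=-.35",np.polyval(f,-.35),np.degrees(np.arctan(-f[0])))
E
```

```text
shift mm [ 335.6 -289.2  -30. ] rot [-0.002 -0.001 -1.168]
shift mm [ 397.8 -480.    50.3] rot [-0.002 -0.001 -1.445]
[[318.  321.  324.  327.  330.  333.  336.  339.  342.  345.  348.  351.
  354.  357.  380.  383.  386.  389.  392.  395.  398.  401. ]
 [205.6 205.3 205.1 204.8 204.7 204.6 204.6 204.4 204.1 203.9 203.9 203.8
  203.5 203.5 202.5 202.1 202.1 202.1 201.8 201.8 201.7 201.3]]
wall x=f(y) [-0.0267  0.4632] at y=-.35 0.4725464367344818 1.529201658146516
```

Emit:
drive_tool --moves '[{"x":336,"y":-289,"z":-30,"rz":-1.168},{"x":336,"y":-289,"z":-30,"rz":-1.168},{"x":336,"y":-289,"z":-30,"rz":-1.168},{"x":336,"y":-289,"z":-30,"rz":-1.168},{"x":336,"y":-289,"z":-30,"rz":-1.168},{"x":336,"y":-289,"z":-30,"rz":-1.168},{"x":370,"y":-400,"z":-10,"rz":-1.3},{"x":398,"y":-480,"z":50,"rz":-1.445},{"x":398,"y":-480,"z":50,"rz":-1.445},{"x":398,"y":-480,"z":50,"rz":-1.445},{"x":398,"y":-480,"z":50,"rz":-1.445},{"x":398,"y":-480,"z":50,"rz":-1.445},{"x":398,"y":-480,"z":50,"rz":-1.445},{"x":398,"y":-480,"z":50,"rz":-1.445}]'

```text
invalid input at $.moves[0]: expected keys x, y, z, rx, ry, rz, fingers
```

Emit:
drive_tool --moves '[{"x":336,"y":-289,"z":-30,"rx":0,"ry":0,"rz":-1.168,"fingers":-1},{"x":336,"y":-289,"z":-30,"rx":0,"ry":0,"rz":-1.168,"fingers":-1},{"x":336,"y":-289,"z":-30,"rx":0,"ry":0,"rz":-1.168,"fingers":-1},{"x":336,"y":-289,"z":-30,"rx":0,"ry":0,"rz":-1.168,"fingers":-1},{"x":336,"y":-289,"z":-30,"rx":0,"ry":0,"rz":-1.168,"fingers":-1},{"x":336,"y":-289,"z":-30,"rx":0,"ry":0,"rz":-1.168,"fingers":-1},{"x":370,"y":-400,"z":-10,"rx":0,"ry":0,"rz":-1.3,"fingers":-1},{"x":398,"y":-480,"z":50,"rx":0,"ry":0,"rz":-1.445,"fingers":-1},{"x":398,"y":-480,"z":50,"rx":0,"ry":0,"rz":-1.445,"fingers":-1},{"x":398,"y":-480,"z":50,"rx":0,"ry":0,"rz":-1.445,"fingers":-1},{"x":398,"y":-480,"z":50,"rx":0,"ry":0,"rz":-1.445,"fingers":-1},{"x":398,"y":-480,"z":50,"rx":0,"ry":0,"rz":-1.445,"fingers":-1},{"x":398,"y":-480,"z":50,"rx":0,"ry":0,"rz":-1.445,"fingers":-1}]'

```text
time_s: 1.72
tool_pos: [0.4329, -0.0018, 0.1807]
tool_rot: [-180.0, 0.0, 105.8]
force: [-0.1, 0.1, -0.7]
grip_width: 0.087
grasp_force: 0.0
```

Emit:
drive_tool --moves '[{"x":2,"y":0,"z":60,"rx":0,"ry":0,"rz":0,"fingers":-1},{"x":2,"y":0,"z":100,"rx":0,"ry":0,"rz":0,"fingers":-1},{"x":2,"y":0,"z":117,"rx":0,"ry":0,"rz":0,"fingers":-1},{"x":2,"y":0,"z":117,"rx":0,"ry":0,"rz":0,"fingers":-1},{"x":2,"y":0,"z":117,"rx":0,"ry":0,"rz":0,"fingers":0.2},{"x":2,"y":0,"z":117,"rx":0,"ry":0,"rz":0,"fingers":1},{"x":2,"y":0,"z":117,"rx":0,"ry":0,"rz":0,"fingers":1},{"x":2,"y":0,"z":117,"rx":0,"ry":0,"rz":0,"fingers":1},{"x":2,"y":0,"z":117,"rx":0,"ry":0,"rz":0,"fingers":1},{"x":2,"y":0,"z":117,"rx":0,"ry":0,"rz":0,"fingers":1},{"x":2,"y":0,"z":117,"rx":0,"ry":0,"rz":0,"fingers":1}]' --force 12

```text
time_s: 3.1
tool_pos: [0.4322, 0.0015, 0.0635]
tool_rot: [-180.0, 0.0, 105.9]
force: [0.1, 0.2, -0.8]
grip_width: 0.0248
grasp_force: 0.4
```

Run:
```python
from h import *
o=sensors.get_obs();print(o["tool_pos"],o["tool_rot"],o["grip_width"],o["grasp_force"])
go(.5858,.109,.31,90)
```

```text
[0.43218696 0.00154806 0.06348771] [-1.79995833e+02  9.04739156e-05  1.05875119e+02] 0.024816240935471086 0.3985782590461895
shift mm [  61.3  177.1 -246.5] rot [-0.     0.     0.277]
```

Emit:
drive_tool --moves '[{"x":0,"y":0,"z":0,"rx":0,"ry":0,"rz":0,"fingers":1},{"x":0,"y":0,"z":0,"rx":0,"ry":0,"rz":0,"fingers":1},{"x":0,"y":0,"z":-10,"rx":0,"ry":0,"rz":0,"fingers":1},{"x":0,"y":0,"z":-40,"rx":0,"ry":0,"rz":0,"fingers":1},{"x":0,"y":0,"z":-80,"rx":0,"ry":0,"rz":0,"fingers":1},{"x":0,"y":0,"z":-120,"rx":0,"ry":0,"rz":0,"fingers":1},{"x":0,"y":0,"z":-160,"rx":0,"ry":0,"rz":0,"fingers":1},{"x":0,"y":0,"z":-200,"rx":0,"ry":0,"rz":0,"fingers":1},{"x":0,"y":0,"z":-240,"rx":0,"ry":0,"rz":0,"fingers":1},{"x":20,"y":40,"z":-246,"rx":0,"ry":0,"rz":0.08,"fingers":1},{"x":30,"y":80,"z":-246,"rx":0,"ry":0,"rz":0.15,"fingers":1},{"x":45,"y":120,"z":-246,"rx":0,"ry":0,"rz":0.2,"fingers":1},{"x":61,"y":160,"z":-246,"rx":0,"ry":0,"rz":0.277,"fingers":1},{"x":61,"y":177,"z":-246,"rx":0,"ry":0,"rz":0.277,"fingers":1},{"x":61,"y":177,"z":-246,"rx":0,"ry":0,"rz":0.277,"fingers":1},{"x":61,"y":177,"z":-246,"rx":0,"ry":0,"rz":0.277,"fingers":1}]'

```text
time_s: 5.1
tool_pos: [0.5852, 0.1083, 0.3097]
tool_rot: [-180.0, 0.0, 90.0]
force: [-0.5, 0.3, -0.0]
grip_width: 0.0237
grasp_force: 11.9
```

Run:
```python
from h import *
o=sensors.get_obs();print(o["tool_pos"],o["tool_rot"],o["grip_width"],o["grasp_force"],o["force"])
c=cam("scene");t=cam("top");np.save("s1.npy",c,allow_pickle=True);np.save("t1.npy",t,allow_pickle=True)
f=lambda i,k:cv2.resize(i,None,fx=k,fy=k,interpolation=cv2.INTER_CUBIC)
cv2.imwrite("pics/p1.png",np.hstack([f(c["image"][90:250,205:335],3),f(t["image"][90:250,185:315],3)])[:,:,::-1])
print(proj(c,(.5858,.109,.31)),proj(t,(.5858,.109,.31)))
```

```text
[0.58516275 0.10826239 0.30973701] [-1.79972534e+02  3.35164306e-02  8.99924721e+01] 0.023668308026464302 11.862120805308223 [-0.48195491  0.25369928 -0.04449782]
(np.float64(284.47562864056823), np.float64(156.6731848419971)) (np.float64(235.80946893781288), np.float64(165.23964012443295))
```

View pics/p1.png

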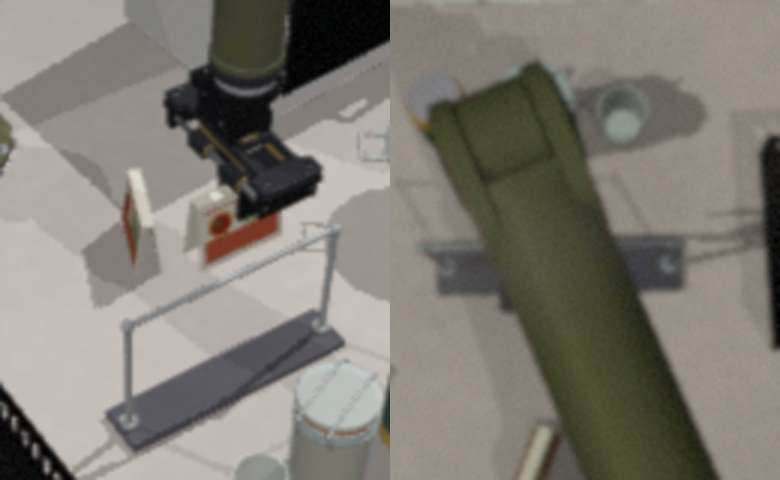

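Card held upright and level above the bar (bar in the crop from (127,325) to (333,232)). Lowering it now.

Emit:
drive_tool --moves '[{"x":1,"y":0.5,"z":20,"rx":0,"ry":0,"rz":0,"fingers":1},{"x":1,"y":0.5,"z":50,"rx":0,"ry":0,"rz":0,"fingers":1},{"x":1,"y":0.5,"z":80,"rx":0,"ry":0,"rz":0,"fingers":1},{"x":1,"y":0.5,"z":110,"rx":0,"ry":0,"rz":0,"fingers":1},{"x":1,"y":0.5,"z":125,"rx":0,"ry":0,"rz":0,"fingers":1},{"x":1,"y":0.5,"z":132,"rx":0,"ry":0,"rz":0,"fingers":1},{"x":1,"y":0.5,"z":137,"rx":0,"ry":0,"rz":0,"fingers":1},{"x":1,"y":0.5,"z":137,"rx":0,"ry":0,"rz":0,"fingers":1},{"x":1,"y":0.5,"z":137,"rx":0,"ry":0,"rz":0,"fingers":1}]'

```text
time_s: 6.32
tool_pos: [0.5867, 0.1098, 0.1733]
tool_rot: [179.9, -0.0, 90.0]
force: [0.4, -1.1, -0.7]
grip_width: 0.0235
grasp_force: 11.9
```

Run:
```python
from h import *
o=sensors.get_obs();print(o["tool_pos"],o["tool_rot"],o["grip_width"],o["grasp_force"],o["force"])
c=cam("scene")
save(c,"p2.png",(225,120,325,220),6)
```

```text
[0.58672694 0.10978881 0.17326965] [ 1.79926649e+02 -2.84522131e-03  9.00031817e+01] 0.023504110191265425 11.862130423542112 [ 0.42574066 -1.1489127  -0.66555041]
```

View pics/p2.png

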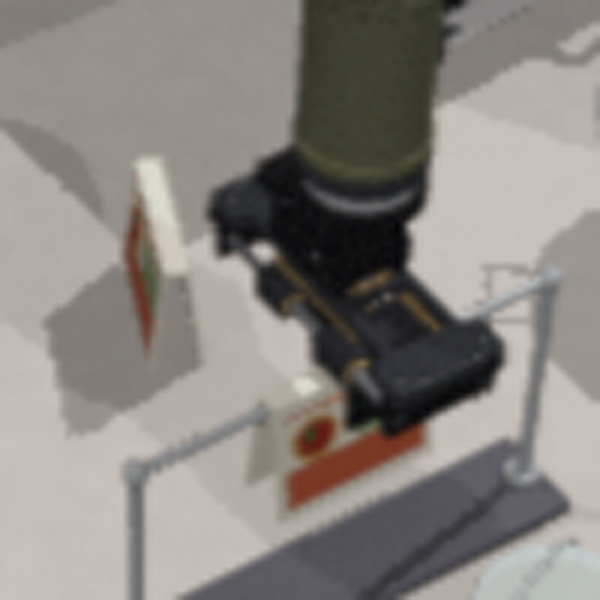

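The bar (from (135,470)) runs into the tent under the fold at (265,410): the card is astride. Lowering the last bit, releasing and raising.

Emit:
drive_tool --moves '[{"x":0,"y":0,"z":2,"rx":0,"ry":0,"rz":0,"fingers":1},{"x":0,"y":0,"z":2,"rx":0,"ry":0,"rz":0,"fingers":0.3},{"x":0,"y":0,"z":2,"rx":0,"ry":0,"rz":0,"fingers":0.1},{"x":0,"y":0,"z":2,"rx":0,"ry":0,"rz":0,"fingers":-0.3},{"x":0,"y":0,"z":2,"rx":0,"ry":0,"rz":0,"fingers":-0.6},{"x":0,"y":0,"z":2,"rx":0,"ry":0,"rz":0,"fingers":-0.6},{"x":0,"y":0,"z":2,"rx":0,"ry":0,"rz":0,"fingers":-0.6},{"x":0,"y":0,"z":-40,"rx":0,"ry":0,"rz":0,"fingers":-0.6},{"x":0,"y":0,"z":-80,"rx":0,"ry":0,"rz":0,"fingers":-1},{"x":0,"y":0,"z":-120,"rx":0,"ry":0,"rz":0,"fingers":-1},{"x":0,"y":0,"z":-120,"rx":0,"ry":0,"rz":0,"fingers":-1}]'

```text
time_s: 7.75
tool_pos: [0.5878, 0.1106, 0.2961]
tool_rot: [179.6, -0.1, 90.0]
force: [-0.5, 1.1, -0.2]
grip_width: 0.0854
grasp_force: 0.0
```

Run:
```python
from h import *
np.set_printoptions(precision=4,suppress=True)
o=sensors.get_obs();print(o["tool_pos"],o["tool_rot"],o["grip_width"])
go(.4812,-.351,.29,91.5)
```

```text
[0.5878 0.1106 0.2961] [179.6438  -0.0516  90.0128] 0.08535404371844536
shift mm [-461.6 -106.8    5.1] rot [ 0.006 -0.001 -0.026]
```

Emit:
drive_tool --moves '[{"x":-50,"y":-10,"z":5,"rx":0,"ry":0,"rz":0,"fingers":-1},{"x":-100,"y":-30,"z":5,"rx":0,"ry":0,"rz":0,"fingers":-1},{"x":-150,"y":-50,"z":5,"rx":0,"ry":0,"rz":0,"fingers":-1},{"x":-200,"y":-75,"z":5,"rx":0,"ry":0,"rz":0,"fingers":-1},{"x":-260,"y":-107,"z":5,"rx":0,"ry":0,"rz":-0.026,"fingers":-1},{"x":-260,"y":-107,"z":5,"rx":0,"ry":0,"rz":-0.026,"fingers":-1},{"x":-260,"y":-107,"z":5,"rx":0,"ry":0,"rz":-0.026,"fingers":-1}]'

```text
time_s: 8.62
tool_pos: [0.479, -0.1503, 0.2869]
tool_rot: [-180.0, -0.0, 91.4]
force: [0.0, 0.7, 0.1]
grip_width: 0.0871
grasp_force: 0.0
```

Run:
```python
from h import *
np.set_printoptions(precision=4,suppress=True)
c=cam("scene");t=cam("top");np.save("s2.npy",c,allow_pickle=True);np.save("t2.npy",t,allow_pickle=True)
f=lambda i,k:cv2.resize(i,None,fx=k,fy=k,interpolation=cv2.INTER_CUBIC)
A=np.hstack([f(c["image"][145:220,235:325],4),f(t["image"][145:220,190:290],4)])
B=np.hstack([f(c["image"][195:250,130:185],5),f(t["image"][185:240,340:395],5)])
B=np.hstack([B,np.zeros((B.shape[0],A.shape[1]-B.shape[1],3),np.uint8)])
cv2.imwrite("pics/p3.png",np.vstack([A,B])[:,:,::-1]);print(A.shape,B.shape)
```

```text
(300, 760, 3) (275, 760, 3)
```

View pics/p3.png

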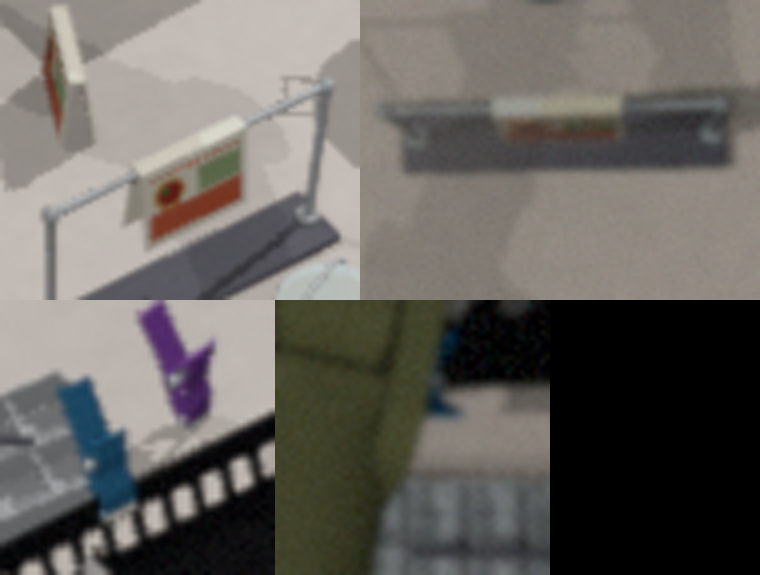

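Card hangs straight and central: fold from (135,165) to (243,122) in the scene crop, (495..620, 105) in the top crop. The clip's handle tops show at (75,384) and (111,434).

Run:
```python
from h import *
np.set_printoptions(precision=4,suppress=True)
t0=np.load("top0.npy",allow_pickle=True).item();s=np.load("s2.npy",allow_pickle=True).item();t=np.load("t2.npy",allow_pickle=True).item()
im=t0["image"].astype(int);sub=(im[:,:,2]-im[:,:,0])[190:210,358:380];print(sub)
C=lambda u,v:(130+u/5-.4,195+v/5-.4)
for n,z in(("-x",.188),("+x",.188)):
    p=C(75,84) if n=="-x" else C(111,134)
    print(n,"scene@z",onz(s,*p,z))
print("pin scene @.136,y side", onz(s,*C(90,165),.136))
Q=lambda u,v:(190+u/4-.4,145+v/4-.4);P=lambda u,v:(235+u/4-.4,145+v/4-.4)
print("fold ends top",onz(t,*Q(494-360,106),.1965),onz(t,*Q(621-360,104),.1965))
print("scene",onz(s,*P(142,165),.1965),onz(s,*P(240,123),.1965))
print("tri fold mid",tri(t,Q(557.5-360,105),s,P(191,144)))
```

```text
[[ -1   0   4   3   1   5   3  -3   9   0   5  10  12   9  14  21  14  17
   16   2  -1  -7]
 [-11   5   4  -4   4  -8   1   0   5  10  10  24  25  42  42  34  47  50
   35  12   6   1]
 [  4  -5  -4  -3   1   4  -3  -3   0  14  32  42  53  57  59  62  66  58
   41  11  -4  -1]
 [  8   1   0  -2   2   1   0   0   5  26  32  49  62  61  57  60  59  52
   30   9   0   1]
 [  0  -1   8  -2   5   5  -1  -1  20  36  50  57  55  57  59  57  46  34
   19   9   1  -5]
 [  4   4  -1   0   0  -4   6   8  25  43  55  56  57  59  55  44  41  20
   10   6   4  11]
 [ -3   3  -1   0  -2  10  11  19  41  53  56  60  62  53  54  43  21   0
   -3   3   1   6]
 [ -3   7   1  13  12  20  38  46  55  61  61  66  64  65  54  32  22   5
    0  -6   1   3]
 [ -1   5  -3   7  27  39  46  51  57  60  74  72  64  58  38  22  11   5
    0  -2   1   4]
 [  3   2   0  13  29  35  35  45  55  53  58  56  55  43  26  13   7  -1
    3  -2   1   0]
 [  5   2   3  13  22  21  21  24  26  33  31  29  30  21  14   5   3  -5
    0   2   0  -6]
 [ -3  -1   2   6  11   9   9  12  16  18  18  18  20  17  14   5   0  -1
   
[... 377 characters left out ...]
1 -11 -12]
 [-14 -13 -15 -16 -13 -10  -3  -1   1   3  11  24  35  39  53  40  25  10
    3  -3 -10 -13]
 [-16 -16 -15 -15 -15 -13 -11 -10  -9  -6   1   8  21  34  40  42  37  30
   15   2 -10 -11]
 [-15 -13 -15 -13 -15 -13 -13 -15 -12 -12 -10  -2   7  16  22  24  19  18
   12   2  -7 -11]
 [-15 -13 -15 -17 -14 -13 -13 -13 -15 -13 -11 -13  -9  -2   3   2  -1  -1
   -3  -8 -12 -13]]
-x scene@z [ 0.4534 -0.3487  0.188 ]
+x scene@z [ 0.5044 -0.346   0.188 ]
pin scene @.136,y side [ 0.4788 -0.3584  0.136 ]
fold ends top [0.586  0.1604 0.1965] [0.5854 0.0522 0.1965]
scene [0.5835 0.0578 0.1965] [0.5875 0.1577 0.1965]
tri fold mid (array([0.5858, 0.1066, 0.1971]), np.float64(0.0006702813247083428))
```

Run:
```python
from h import *
np.set_printoptions(precision=4,suppress=True)
t0=np.load("top0.npy",allow_pickle=True).item();s=np.load("s2.npy",allow_pickle=True).item()
C=lambda u,v:(130+u/5-.4,195+v/5-.4)
a=(372.8,191.0);b=(373.6,208.3)
print(onz(t0,*a,.188),onz(t0,*b,.188))
print(tri(t0,b,s,C(75,84)),tri(t0,a,s,C(111,134)))
go(.4800,-.347,.25,91.5)
```

```text
[ 0.508  -0.3471  0.188 ] [ 0.4492 -0.3466  0.188 ]
(array([ 0.4495, -0.3479,  0.1835]), np.float64(0.0002843421982873087)) (array([ 0.5075, -0.3464,  0.1914]), np.float64(0.0008427753810773671))
shift mm [-198.4   -5.5   37.1] rot [-0.    -0.001  0.002]
```

Emit:
drive_tool --moves '[{"x":-50,"y":-7,"z":0,"rx":0,"ry":0,"rz":0,"fingers":-1},{"x":-100,"y":-7,"z":0,"rx":0,"ry":0,"rz":0,"fingers":-1},{"x":-150,"y":-7,"z":0,"rx":0,"ry":0,"rz":0,"fingers":-1},{"x":-185,"y":-7,"z":20,"rx":0,"ry":0,"rz":0,"fingers":-1},{"x":-198,"y":-7,"z":30,"rx":0,"ry":0,"rz":0,"fingers":-1},{"x":-198,"y":-7,"z":50,"rx":0,"ry":0,"rz":0,"fingers":-1},{"x":-198,"y":-7,"z":70,"rx":0,"ry":0,"rz":0,"fingers":-1},{"x":-198,"y":-7,"z":80,"rx":0,"ry":0,"rz":0,"fingers":-1},{"x":-198,"y":-7,"z":80,"rx":0,"ry":0,"rz":0,"fingers":-1},{"x":-198,"y":-7,"z":80,"rx":0,"ry":0,"rz":0,"fingers":-1}]'

```text
time_s: 9.98
tool_pos: [0.478, -0.3485, 0.2084]
tool_rot: [179.9, 0.1, 91.5]
force: [-0.7, 0.1, 0.8]
grip_width: 0.0865
grasp_force: 0.0
```

Run:
```python
from h import *
np.set_printoptions(precision=4,suppress=True)
o=sensors.get_obs();print(o["tool_pos"],o["tool_rot"],o["force"])
go(.4787,-.347,.169,91.5)
c=cam("scene");save(c,"p4.png",(100,160,220,250),5)
```

```text
[ 0.478  -0.3485  0.2084] [179.943    0.0534  91.5148] [-0.7276  0.0927  0.7847]
shift mm [ 1.5  0.7 39.4] rot [0.001 0.001 0.   ]
```

View pics/p4.png

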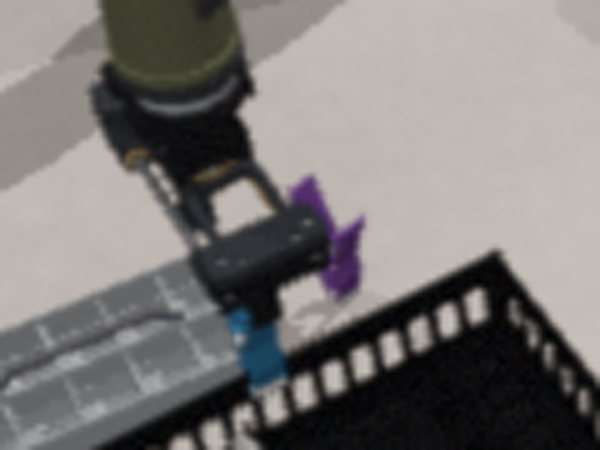

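Gripper centred over the blue clip, near finger at (265,305) above its handle at (262,355). Down and squeeze.

Emit:
drive_tool --moves '[{"x":1,"y":0.5,"z":15,"rx":0,"ry":0,"rz":0,"fingers":-1},{"x":1,"y":0.5,"z":30,"rx":0,"ry":0,"rz":0,"fingers":-1},{"x":1,"y":0.5,"z":39.5,"rx":0,"ry":0,"rz":0,"fingers":-1},{"x":1,"y":0.5,"z":39.5,"rx":0,"ry":0,"rz":0,"fingers":-1},{"x":1,"y":0.5,"z":39.5,"rx":0,"ry":0,"rz":0,"fingers":-0.5},{"x":1,"y":0.5,"z":39.5,"rx":0,"ry":0,"rz":0,"fingers":-0.3},{"x":1,"y":0.5,"z":39.5,"rx":0,"ry":0,"rz":0,"fingers":-0.1},{"x":1,"y":0.5,"z":39.5,"rx":0,"ry":0,"rz":0,"fingers":0.1},{"x":1,"y":0.5,"z":39.5,"rx":0,"ry":0,"rz":0,"fingers":0.3},{"x":1,"y":0.5,"z":39.5,"rx":0,"ry":0,"rz":0,"fingers":0.5},{"x":1,"y":0.5,"z":39.5,"rx":0,"ry":0,"rz":0,"fingers":1},{"x":1,"y":0.5,"z":39.5,"rx":0,"ry":0,"rz":0,"fingers":1},{"x":1,"y":0.5,"z":39.5,"rx":0,"ry":0,"rz":0,"fingers":1},{"x":1,"y":0.5,"z":39.5,"rx":0,"ry":0,"rz":0,"fingers":1},{"x":1,"y":0.5,"z":39.5,"rx":0,"ry":0,"rz":0,"fingers":1},{"x":1,"y":0.5,"z":39.5,"rx":0,"ry":0,"rz":0,"fingers":1}]' --force 26

```text
time_s: 12.02
tool_pos: [0.4779, -0.3475, 0.1681]
tool_rot: [-180.0, 0.0, 91.5]
force: [-0.1, 0.2, 0.1]
grip_width: 0.0222
grasp_force: 26.0
```

Emit:
drive_tool --moves '[{"x":0,"y":0,"z":-5,"rx":0,"ry":0,"rz":0,"fingers":1},{"x":0,"y":0,"z":-15,"rx":0,"ry":0,"rz":0,"fingers":1},{"x":0,"y":0,"z":-30,"rx":0,"ry":0,"rz":0,"fingers":1},{"x":0,"y":0,"z":-50,"rx":0,"ry":0,"rz":0,"fingers":1},{"x":0,"y":0,"z":-75,"rx":0,"ry":0,"rz":0,"fingers":1},{"x":0,"y":0,"z":-105,"rx":0,"ry":0,"rz":0,"fingers":1},{"x":0,"y":0,"z":-135,"rx":0,"ry":0,"rz":0,"fingers":1},{"x":0,"y":0,"z":-155,"rx":0,"ry":0,"rz":0,"fingers":1},{"x":0,"y":0,"z":-155,"rx":0,"ry":0,"rz":0,"fingers":1},{"x":0,"y":0,"z":-155,"rx":0,"ry":0,"rz":0,"fingers":1}]'

```text
time_s: 13.28
tool_pos: [0.4777, -0.3473, 0.3227]
tool_rot: [-180.0, -0.0, 91.5]
force: [-0.1, 0.1, -0.8]
grip_width: 0.0224
grasp_force: 26.0
```

Run:
```python
from h import *
np.set_printoptions(precision=4,suppress=True)
o=sensors.get_obs();print(o["tool_pos"],o["tool_rot"],o["force"],o["grip_width"])
go(.5858,.1066,.325,90.3)
c=cam("scene");save(c,"p5.png",(100,120,220,220),5)
print([proj(c,o["tool_pos"]+np.array([dx,0,dz]))for dx,dz in((.02,-.086),(-.02,-.086),(0,-.033))])
```

```text
[ 0.4777 -0.3473  0.3227] [-179.9693   -0.0104   91.4946] [-0.0907  0.125  -0.8082] 0.022351585723180183
shift mm [450.9 119.9  -2.3] rot [-0.001 -0.     0.021]
[(np.float64(148.1318065669713), np.float64(210.4995069101826)), (np.float64(142.99291740849057), np.float64(202.34517174855787)), (np.float64(142.71602180330865), np.float64(195.29675776753143))]
```

View pics/p5.png

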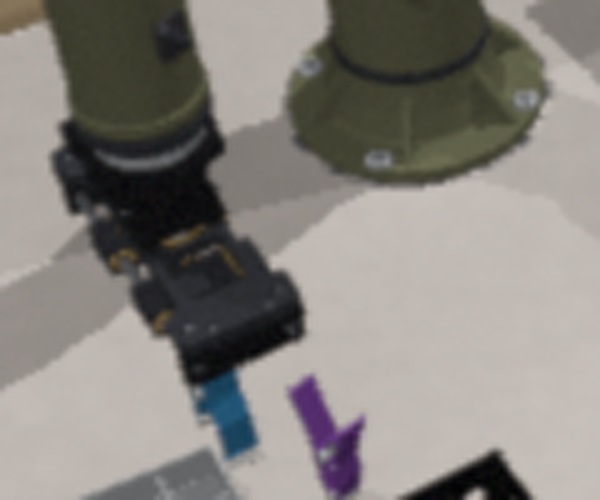

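Clip held open, bottom at (240,458) in the crop, where predicted (240,452); rim left behind. Carrying it over the card.

Emit:
drive_tool --moves '[{"x":15,"y":3,"z":-3,"rx":0,"ry":0,"rz":0,"fingers":1},{"x":45,"y":10,"z":-3,"rx":0,"ry":0,"rz":0,"fingers":1},{"x":85,"y":20,"z":-3,"rx":0,"ry":0,"rz":0,"fingers":1},{"x":125,"y":32,"z":-3,"rx":0,"ry":0,"rz":0,"fingers":1},{"x":165,"y":44,"z":-3,"rx":0,"ry":0,"rz":0,"fingers":1},{"x":205,"y":56,"z":-3,"rx":0,"ry":0,"rz":0.01,"fingers":1},{"x":245,"y":68,"z":-3,"rx":0,"ry":0,"rz":0.01,"fingers":1},{"x":285,"y":80,"z":-3,"rx":0,"ry":0,"rz":0.02,"fingers":1},{"x":325,"y":92,"z":-3,"rx":0,"ry":0,"rz":0.02,"fingers":1},{"x":365,"y":102,"z":-3,"rx":0,"ry":0,"rz":0.02,"fingers":1},{"x":400,"y":110,"z":-3,"rx":0,"ry":0,"rz":0.02,"fingers":1},{"x":430,"y":117,"z":-3,"rx":0,"ry":0,"rz":0.02,"fingers":1},{"x":451,"y":120,"z":-3,"rx":0,"ry":0,"rz":0.02,"fingers":1},{"x":451,"y":120,"z":-3,"rx":0,"ry":0,"rz":0.02,"fingers":1},{"x":451,"y":120,"z":-3,"rx":0,"ry":0,"rz":0.02,"fingers":1},{"x":451,"y":120,"z":-3,"rx":0,"ry":0,"rz":0.02,"fingers":1}]'

```text
time_s: 15.32
tool_pos: [0.5862, 0.105, 0.3259]
tool_rot: [-180.0, 0.1, 90.2]
force: [0.5, -0.8, 0.3]
grip_width: 0.022
grasp_force: 26.0
```

Run:
```python
from h import *
np.set_printoptions(precision=4,suppress=True)
o=sensors.get_obs();print(o["tool_pos"],o["tool_rot"],o["force"],o["grip_width"])
go(.5858,.1066,.262,90.3)
c=cam("scene");save(c,"p6.png",(230,120,330,220),6)
P=[proj(c,o["tool_pos"]+np.array(d))for d in((.02,-.012,-.086),(.02,.012,-.086),(-.02,-.012,-.086))]
print([((u-230)*6,(v-120)*6) for u,v in P])
```

```text
[0.5862 0.105  0.3259] [-179.9902    0.051    90.2198] [ 0.4716 -0.7669  0.2668] 0.022028649214036806
shift mm [ 1.7 -0.4 63.9] rot [-0.     0.001 -0.001]
[(np.float64(317.76545135957235), np.float64(342.93056955561053)), (np.float64(352.9766235124072), np.float64(326.5022824611764)), (np.float64(277.61914154252975), np.float64(299.6714428750955))]
```

View pics/p6.png

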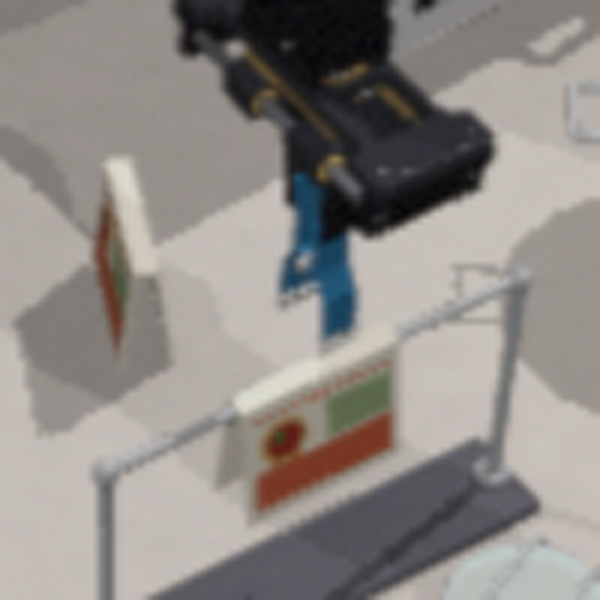

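Jaw tips at (322,343)–(355,330) and (280,303) match the predicted positions within about 1 mm, straddling the fold at (318,370). Lowering.

Emit:
drive_tool --moves '[{"x":1,"y":0,"z":10,"rx":0,"ry":0,"rz":0,"fingers":1},{"x":1,"y":0,"z":20,"rx":0,"ry":0,"rz":0,"fingers":1},{"x":1,"y":0,"z":28,"rx":0,"ry":0,"rz":0,"fingers":1},{"x":1,"y":0,"z":36,"rx":0,"ry":0,"rz":0,"fingers":1},{"x":1,"y":0,"z":43,"rx":0,"ry":0,"rz":0,"fingers":1},{"x":1,"y":0,"z":49,"rx":0,"ry":0,"rz":0,"fingers":1},{"x":1,"y":0,"z":54,"rx":0,"ry":0,"rz":0,"fingers":1},{"x":1,"y":0,"z":59,"rx":0,"ry":0,"rz":0,"fingers":1},{"x":1,"y":0,"z":62,"rx":0,"ry":0,"rz":0,"fingers":1},{"x":1,"y":0,"z":64,"rx":0,"ry":0,"rz":0,"fingers":1},{"x":1,"y":0,"z":64,"rx":0,"ry":0,"rz":0,"fingers":1},{"x":1,"y":0,"z":64,"rx":0,"ry":0,"rz":0,"fingers":1},{"x":1,"y":0,"z":64,"rx":0,"ry":0,"rz":0,"fingers":1}]'

```text
time_s: 17.0
tool_pos: [0.5862, 0.1075, 0.2622]
tool_rot: [180.0, 0.0, 90.3]
force: [0.6, 1.1, -1.2]
grip_width: 0.0225
grasp_force: 26.0
```

Run:
```python
from h import *
np.set_printoptions(precision=4,suppress=True)
o=sensors.get_obs();print(o["tool_pos"],o["tool_rot"],o["force"],o["grip_width"])
go(.5858,.1066,.262,90.3)
c=cam("scene");t=cam("top")
f=lambda i,k:cv2.resize(i,None,fx=k,fy=k,interpolation=cv2.INTER_CUBIC)
cv2.imwrite("pics/p7.png",np.hstack([f(c["image"][130:220,245:325],6),f(t["image"][150:240,200:250],6)])[:,:,::-1])
P=[proj(c,o["tool_pos"]+np.array(d))for d in((.02,-.012,-.086),(.02,.012,-.086),(-.02,-.012,-.086))]
print([((u-245)*6,(v-130)*6) for u,v in P])
```

```text
[0.5862 0.1075 0.2622] [179.9834   0.0031  90.3443] [ 0.6071  1.0907 -1.2085] 0.022457826302378303
shift mm [-0.9 -0.4  0.2] rot [0.    0.    0.001]
[(np.float64(226.1456453587848), np.float64(357.9565331859343)), (np.float64(260.34463733744064), np.float64(341.6106472050155)), (np.float64(187.17523731556764), np.float64(314.9370555868526))]
```

View pics/p7.png

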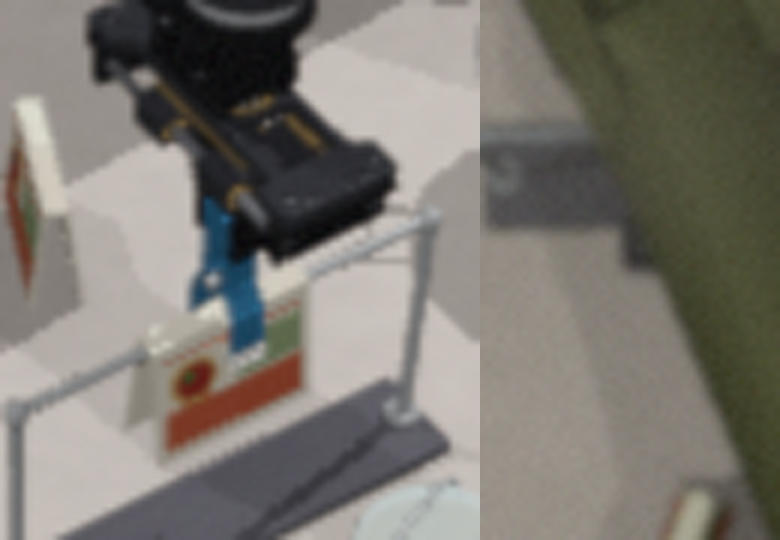

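One jaw is in front of the card (tip at (245,352)) and the other behind the fold at (200,300). The card hangs undisturbed. Let it settle, then hand in.

Emit:
drive_tool --moves '[{"x":0,"y":0,"z":0,"rx":0,"ry":0,"rz":0,"fingers":1},{"x":0,"y":0,"z":0,"rx":0,"ry":0,"rz":0,"fingers":1},{"x":0,"y":0,"z":0,"rx":0,"ry":0,"rz":0,"fingers":1},{"x":0,"y":0,"z":0,"rx":0,"ry":0,"rz":0,"fingers":1}]'

```text
time_s: 17.6
tool_pos: [0.5861, 0.1075, 0.262]
tool_rot: [-180.0, 0.0, 90.3]
force: [-0.1, -0.7, -0.8]
grip_width: 0.0223
grasp_force: 26.0
```

Run:
```python
from h import *
o=sensors.get_obs();print(o["tool_pos"],o["grip_width"],o["grasp_force"],o["time_s"])
print(workorder.sign_off())
```

```text
[0.58612856 0.1074725  0.2620255 ] 0.02227935366009187 25.99979504942894 17.6
the job is handed in; nothing more can be done
None
```

The job is handed in at 17.6 s: the card hangs astride the middle of the bar, and the clip is held fully squeezed over its fold, one jaw each side with tips about 14 mm below the bar's axis by calculation, and no contact seen in the last picture (scene view only; the arm hid it from the top camera).

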